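Shift the egg to the spare swing-out hook and fold the emptied hook flat

ROBOT

A 7-joint arm with a two-finger parallel gripper is mounted at the origin on the work surface. World frame = base frame: x ahead of the robot, y to its left, z up, the work surface at z = 0. Lengths are in m, angles in rad, forces in N, time in s.
With the tool pointing down it reaches from about 0.35 to 0.9 m from the base axis. Payload 7.2 kg.
Tool frame: the origin (TCP) lies between the finger pads; the fingertips stand 25 mm ahead of it and the grasp point (between the pads) lies 6 mm ahead of it (robot.tip_extent is the z of the fingertips in the tool frame, in m); z points along the fingers, y is the line along which they close (so a half turn about z gives the same grasp; the last joint's range is limited). The gripper opens to 85 mm and grips with 20 to 120 N. Pads are 22 mm wide; open, the fingers measure 114 mm over their backs; the gripper's body (76 mm by 85 mm) begins 54 mm behind the grasp point. The pads swing forward as they close: fully open they stand 13 mm farther back than shut.
Start: joints at [1.279, 0.411, -0.013, 1.596, 0.006, 1.134, -0.082], TCP at [0.139, -0.609, 0.256] pointing down, gripper open.
Joint ranges: [-2.95, 2.95], [-0.29, 1.99], [-1.47, 1.44], [0.14, 2.54], [-1.03, 4.17], [0.13, 1.85], [-2.86, 2.86]. Speed limits (rad/s): [2.39, 2.39, 3.01, 3.01, 3.14, 3.14, 3.14].

INTERFACE

Orientations are given as [roll, pitch, yaw] about the fixed x, y, z axes, in that order (R = Rz(yaw) Ry(pitch) Rx(roll)).
In Python, from station import monitor, capture, camera_model, robot, find_in, outline_of gives the robot as it stands.
- The arm moves only by the tool jog_arm, never from a script. Its argument "targets" is a list of rows, each a list of 5 numbers: the shift along the tool's x, y, z in cm, then the turn about the tool's z in degrees, then the opening, from 0 (shut) to 1 (fully open). A call has 1 to 10 rows; each row shifts and turns the commanded pose from where the row before left it, along the tool's axes as they then stand; what a row does not reach is not made up. A row lasts 1/8 s, in which the tool goes at most 62.5 mm and 10.7 degrees, less where a joint would pass 70% of its speed; a pose out of reach is approached as far as the arm can. A call with a gripper value outside its range is refused whole. The fingers move at their own pace and stop on an object; "squeeze" is the grip in N (left out, the last holds). Time passes only in rows, so rows that do not move let the fingers close. It gives the time, the measured TCP pose, the force, the opening and the grip force at its end, in the units of the state.
- monitor.state(): the state, without advancing time (a new reading comes with each control period).
- capture(name): name is "scene" or "top" or "wrist"; returns the picture (400x640x3 uint8, red, green, blue); there is no depth.
- camera_model(name): a dict with "mtx" (3x3 intrinsics, pixels), "k1" (the pictures are not rectified: a ray, as slopes to the right and down, at radius r is drawn at 1 + k1 r^2 times it, then the intrinsics apply), "xyz" and "rotation" of the camera in the world. Camera axes: x right, y down, z forward; pixel columns grow to the right and rows downward; lengths in m; the calibration is good to about 2 mm. A picture is of the moment at which its call begins: read the wrist's pose just before it. camera_model takes no time and is no camera call; for the wrist camera it gives the pose at the moment of the call.
- robot.job_done(): hands the job in; it is judged then, once.
Trained networks look in the newest picture that a camera, given by its name, has taken for a name from the list of things; names that differ only in an ending like _2 or _b are one class to them, and where a whole thing is asked for, a point or a joint stands for the part that bears it (a point fixed in the world has none). Each returns a list of dicts, best first, with "score" (0 to 1); they miss things now and then, are a little off and sometimes report something else, mostly with a low value. They report only what shows in the picture. A call takes as long as a camera call. They do not tell look-alikes from the thing itself.
- find_in(camera, query): "centre" ([x, y, z] in m, in world coordinates, good to about 4 mm: the middle of the surface that is visible of it).
- outline_of(camera, query): "region" (400x640 bool, what is visible of it).
The state is a dict: "time": time; "qpos": joint angles; "qd": joint speeds; "tau": joint torques, N m; "eef_pos": TCP position; "orientation": TCP orientation; "ft_force": force on the tool from outside, world axes, zero at the start; "ft_torque": the same for the moment, N m; "width": finger opening in m; "grip_force": force on a finger pad.
Only numpy, scipy, OpenCV 4.12 (cv2) and the standard library are available. Lean on these libraries where they do the work, as an engineer would, in place of code of your own. Each camera call takes 0.05 s, during which the arm holds its last target. There are 200 camera calls.

TASK

On the drying board, swing the folded spare hook fully out to its stop, move the egg ornament from the other hook onto it, and then fold the emptied hook flat against the board, fully home. Let the egg hang freely by its hanger, which has a wooden grip on top to lift it by, and do not drop it. Be gentle: the hinges are stiff and a bit bent and the screws are small, so push the hooks by their posts rather than squeezing them, feel for the stops and do not force them, and leave the other things on the bench where they are.

Things in the scene. Friction and masses are not known exactly. Their poses are not given: they have to be found in the camera images.
- board: upright wooden drying board fixed on the bench, 420 mm wide (its y), 22 mm thick, 185 mm high. Origin: bottom of its front face, mid-width. Its own x points straight out of the front face (roughly away from the robot), z up. Both hooks are screwed to the front, near the top edge and 160 to 200 mm apart; either may be the left one.
- plate_used: fixed steel wall plate of the hook that carries the egg at the start. Origin: on the hook's vertical hinge axis, 23 mm in front of the board, level with the top face of the hook arm; its x points straight out of the board, its y along it, z up. The hinge is bent up to 0.1 rad (either way) against the plate, so the stops lie that much off the plate's x (out) and y (flat): find them by feel.
- hook_used: swinging arm of that hook. Origin as the plate's; x points along the arm to its post, z up. It turns 1.571 rad (90 degrees) about z between two hard stops: fully out (roughly the plate's x) and, counter-clockwise seen from above, flat (roughly its y). Stiff: stays put, takes 0.4 N m to turn (5 N at the post). Its screws stand 18 N of contact force on the arm, squeezing included.
- plate_spare: the same wall plate for the spare hook, folded (or nearly) at the start, equal in all sizes; the bend of its hinge is another one. Each arm is a flat steel bar 90 mm long from the hinge axis, 12 mm wide, 8 mm thick. An upright round post, 12 mm in diameter, stands 85 mm from the axis and 28 mm above the arm's top face, above the board's top edge, so a finger gets behind it when folded.
- hook_spare: swinging arm of the spare hook; same axes, stops, stiffness and limit.
- egg: white egg ornament with brass bands, 60 mm wide, 83 mm high, fixed under a rigid closed steel frame, its hanger; 195 mm high in all, 0.09 to 0.15 kg. The frame's opening, looked through along the body's x, is 46 mm wide (y) and 63 mm high (92 to 155 mm above the egg's bottom); the hook arm runs through it and carries its 6 mm upper cross bar. Origin: bottom of the egg; z up.
- egg_bar (a point): middle of the underside of the upper cross bar, which rests on the arm's top face when hung; 155 mm above the egg's bottom. Axes as the egg's.
- egg_grip (a point): centre of the wooden grip on top of the cross bar, 25 mm above point egg_bar. The grip is 20 mm long (x), 14 mm wide (y, the way to pinch it) and 34 mm high, its top at 195 mm above the egg's bottom.
- jar: bystander: jar with white lid, 60 mm diameter, 62 mm high, in front of the board; origin under its centre.
- cup: bystander: open cup, 72 mm diameter, 65 mm high, in front of the board; origin under its centre.
- tub: bystander: small paint can with a paper label, 64 mm diameter, 60 mm high, between robot and board; origin under its centre.
There are look-alikes about, which are no part of the job. Of the things like the egg, leave any that is blue; of the rest the smaller one is meant.

How it is judged:
By the outcome, as a careful person would: the job done as asked, in the order asked, and still so for the second after the job is handed in, with the robot touching nothing.
It also fails if it takes over 72 s, if anything falls off the work surface, if the arm or the gripper's body presses on something with over 40 N, if the wrist force passes 120 N, or if a joint passes its speed limit or range.

## Working session

There is one attempt and no reset: what is moved stays moved. The work goes in short steps, Python scripts to look and compute and a tool call to move; the robot and the scene stay as the last step left them, time stands still between calls to the robot, and variables do not carry over. Pictures are saved under pics/ and viewed, at most 10 in all, crops included, and the job is handed in when it is done.

Besides the shell and the picture viewer there is one more tool, called after "Request:" by a JSON object that holds its "api" and its "payload", one argument or row to a line. jog_arm: Moves the arm, as the interface text tells. Its arguments: {"type":"object","properties":{"targets":{"type":"array"},"squeeze":{"type":"number"}},"required":["targets"]}

```bash
mkdir -p pics; ls; cat > h.py <<'E'
import numpy as np, cv2
from station import monitor, capture, camera_model, robot, find_in, outline_of
def save(n,im): cv2.imwrite('pics/'+n,im[...,::-1])
E
python3 - <<'E'
from h import *
s=monitor.state(); print({k:np.round(v,3).tolist() for k,v in s.items()}, robot.tip_extent)
a=capture('scene'); 
for q in ['egg','egg_grip','plate_used','hook_used','hook_spare','board','jar','cup','tub']:
    print('scene',q,[(np.round(d['centre'],3).tolist(),round(d['score'],2)) for d in find_in('scene',q)])
b=capture('top')
for q in ['egg','egg_grip','plate_used','hook_used','hook_spare','board','jar','cup','tub']:
    print('top',q,[(np.round(d['centre'],3).tolist(),round(d['score'],2)) for d in find_in('top',q)])
save('s.png',a);save('t.png',b)
for c in ['scene','top']:
    m=camera_model(c); print(c,m)
E
```

```text
pics
{'time': 0.0, 'qpos': [1.279, 0.412, -0.013, 1.597, 0.006, 1.134, -0.082], 'qd': [0.002, -0.001, 0.0, -0.001, -0.003, -0.0, 0.0], 'tau': [-0.0, -60.063, 0.682, -29.94, 0.014, 0.011, -0.0], 'eef_pos': [0.139, -0.609, 0.255], 'orientation': [-3.14, 0.0, 0.224], 'ft_force': [0.797, -0.56, -0.624], 'ft_torque': [-0.008, 0.053, -0.021], 'grip_force': 0.0, 'width': 0.086} 0.025
scene egg [([0.271, -0.212, 0.045], 0.93), ([0.595, 0.046, 0.118], 0.71), ([0.284, 0.439, 0.053], 0.58)]
scene egg_grip [([0.28, 0.439, 0.057], 0.97), ([0.271, -0.218, 0.041], 0.97), ([0.596, 0.049, 0.118], 0.65), ([0.498, -0.066, 0.113], 0.16)]
scene plate_used [([0.521, 0.051, 0.168], 0.42)]
scene hook_used [([0.567, 0.054, 0.19], 0.53)]
scene hook_spare [([0.523, -0.082, 0.19], 0.56)]
scene board [([0.499, -0.071, 0.11], 0.57)]
scene jar [([0.711, -0.164, 0.058], 0.97), ([0.523, 0.047, 0.169], 0.62)]
scene cup [([0.734, 0.048, 0.034], 0.79), ([0.525, -0.083, 0.193], 0.68)]
scene tub [([0.521, -0.083, 0.19], 0.74), ([0.402, -0.066, 0.062], 0.43)]
top egg [([0.587, 0.058, 0.124], 0.68), ([0.266, 0.442, 0.064],
[... 308 characters left out ...]
32], 0.7)]
top tub [([0.413, -0.06, 0.061], 0.61), ([0.59, 0.064, 0.124], 0.57)]
scene {'mtx': array([[372.37461132,   0.        , 322.9736348 ],
       [  0.        , 372.37461132, 203.66640903],
       [  0.        ,   0.        ,   1.        ]]), 'k1': -0.06189652690010639, 'xyz': array([ 0.84013544, -0.29118971,  0.90202973]), 'rotation': array([-2.50827261, -0.01462988,  0.71837879])}
top {'mtx': array([[426.37937787,   0.        , 314.48754322],
       [  0.        , 426.37937787, 193.87870886],
       [  0.        ,   0.        ,   1.        ]]), 'k1': -0.008271607120988027, 'xyz': array([0.288     , 0.12737205, 1.33855915]), 'rotation': array([-2.96746707, -0.00798362, -1.55219902])}
```

View pics/s.png

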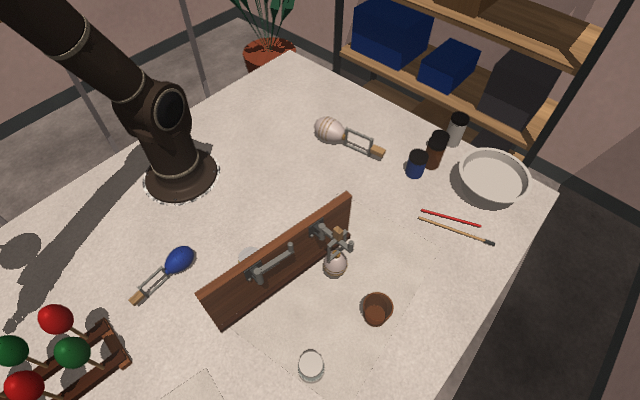

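View pics/t.png

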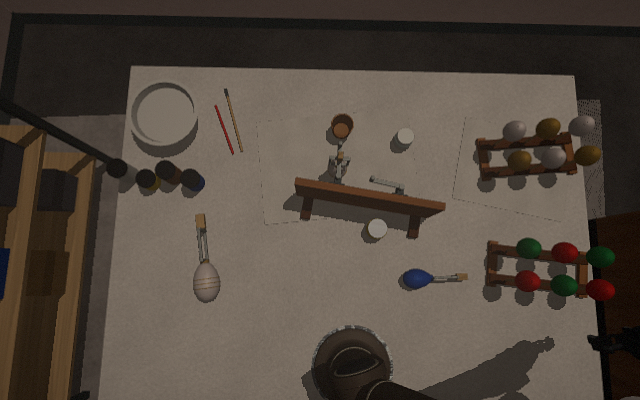

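The scene view shows three egg-like things: the white egg hung on a hook at (335,262), a larger white egg lying at (330,130), and a blue one at (178,260). The rest are round balls on racks. I choose the hung white egg, which is (340,165) in the top view. The spare hook is folded, with its hinge at about (399,188) and its post at about (372,179) in top. I'll check this in a close crop.

```bash
python3 - <<'E'
from h import *
a=cv2.imread('pics/s.png');b=cv2.imread('pics/t.png')
A=cv2.resize(a[205:295,230:370],None,fx=5,fy=5,interpolation=cv2.INTER_CUBIC)[:, :700]
B=cv2.resize(b[120:220,290:450],(700,437),interpolation=cv2.INTER_CUBIC)
B=cv2.convertScaleAbs(B,alpha=1.6)
cv2.imwrite('pics/c1.png',cv2.resize(np.vstack([A,B]),(474,600)) if 0 else A)
cv2.imwrite('pics/c2.png',B)
E
```

```text
(no output)
```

View pics/c1.png

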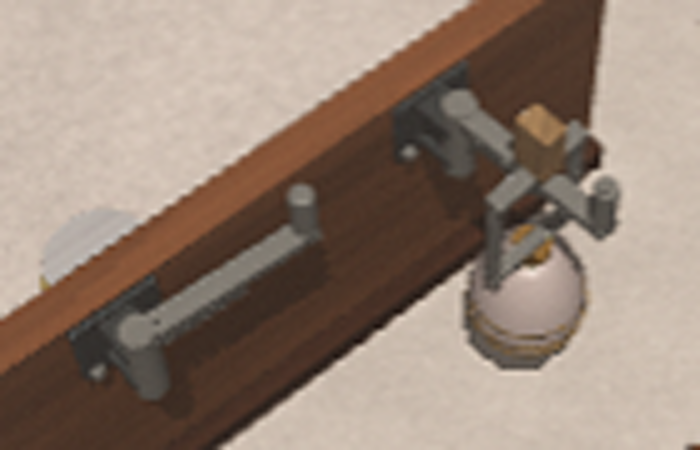

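View pics/c2.png

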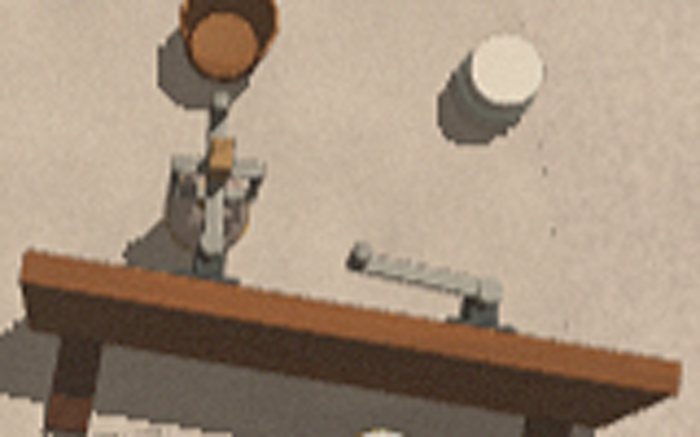

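The crop confirms the choice: a white egg with brass bands hangs on the outstretched hook. In the scene view the spare hinge is at (257,271) and its post top at (290,243). The used hinge is at (322,226), its post top at (351,242) and the grip top at (338,229).

```bash
cat >> h.py <<'E'
from scipy.spatial.transform import Rotation as Rn
def ray(m,px):
    K=m['mtx']; d=(np.array(px,float)-K[:2,2])/K[0,0]
    u=d.copy()
    for _ in range(20): u=d/(1+m['k1']*(u@u))
    R=m['rotation']; R=np.array(R); R=R if R.ndim==2 else Rn.from_euler('xyz',R).as_matrix()
    v=R@np.r_[u,1]; return np.array(m['xyz']),v/np.linalg.norm(v)
def tri(rays):
    A=0;b=0
    for o,v in rays:
        P=np.eye(3)-np.outer(v,v); A=A+P; b=b+P@o
    x=np.linalg.solve(A,b); return x,[float(np.linalg.norm((np.eye(3)-np.outer(v,v))@(x-o))) for o,v in rays]
def atz(m,px,z):
    o,v=ray(m,px); return o+v*(z-o[2])/v[2]
E
python3 - <<'E'
from h import *
S=camera_model('scene');T=camera_model('top')
def c1(x,y): return (230+(x-2)/5,205+(y-2)/5)
def c2(x,y): return (290+(x-1.7)/4.375,120+(y-1.7)/4.37)
P={'sp_hinge':((135,330),(484,290)),'sp_post':((301,192),(357,252)),'us_post':((606,186),(220,100)),'us_hinge':((459,103),(208,244)),'grip':((540,120),(221,147))}
for k,(p,q) in P.items():
    x,r=tri([ray(S,c1(*p)),ray(T,c2(*q))]); print(k,np.round(x,4),np.round(r,4), [np.round(atz(S,c1(*p),h),4).tolist() for h in (x[2],)])
# board front top edge
for p in [(25,250),(680,362)]: print('edge top cam',atz(T,c2(*p),.185))
for p in [(0,372),(590,10)]: print('edge scene cam',atz(S,c1(*p),.185))
print({k:np.round(v,3).tolist() for k,v in camera_model('wrist').items()})
E
```

```text
sp_hinge [ 0.516  -0.114   0.1915] [0.0011 0.0011] [[0.5153, -0.1149, 0.1915]]
sp_post [ 0.5332 -0.0302  0.218 ] [0.0008 0.0008] [[0.5327, -0.0309, 0.218]]
us_post [0.6282 0.0557 0.2209] [0.0001 0.0001] [[0.6282, 0.0558, 0.2209]]
us_hinge [0.5423 0.0603 0.1922] [0.0003 0.0003] [[0.5421, 0.0601, 0.1922]]
grip [0.5927 0.0551 0.2369] [0.001 0.001] [[0.5921, 0.0543, 0.2369]]
edge top cam [0.53789838 0.17581429 0.185     ]
edge top cam [ 0.47434006 -0.2369899   0.185     ]
edge scene cam [ 0.48455376 -0.16414225  0.185     ]
edge scene cam [0.55089799 0.14462582 0.185     ]
{'mtx': [[329.309, 0.0, 323.563], [0.0, 329.309, 206.121], [0.0, 0.0, 1.0]], 'k1': -0.048, 'xyz': [0.212, -0.593, 0.372], 'rotation': [2.844, 0.001, -1.347]}
```

The triangulation agrees with the sizes given. The post tops are at z≈0.220, the arm top at about 0.192, both arms come out 86 mm long, and the hinges are 176 mm apart. The board yaw is about -0.15. Now a planner helper that turns waypoints into rows.

```bash
cat >> h.py <<'E'
H_S=np.array([.516,-.114]); H_U=np.array([.5423,.0603]); BY=-.150
def pose():
    s=monitor.state(); R=Rn.from_euler('xyz',s['orientation']).as_matrix()
    return np.r_[s['eef_pos'],np.arctan2(R[1,0],R[0,0])]
def wrap(a): return (a+np.pi)%(2*np.pi)-np.pi
def plan(wps,g=0,dmax=.04,amax=9,start=None,dec=1):
    """wps rows x,y,z,yaw -> tool rows (cm,deg); shift in the tool frame, then turn"""
    p=pose() if start is None else np.array(start,float); out=[]
    for w in wps:
        w=np.array(w,float); dy=w[3]-p[3]
        if abs(dy)>np.pi+.3: dy=wrap(dy)
        n=max(1,int(np.ceil(np.linalg.norm(w[:3]-p[:3])/dmax)),int(np.ceil(abs(np.degrees(dy))/amax))); a=p.copy()
        for i in range(1,n+1):
            t=a[:3]+(w[:3]-a[:3])*i/n; ty=a[3]+dy*i/n
            c,s=np.cos(p[3]),np.sin(p[3]); ax=np.array([[c,s,0],[s,-c,0],[0,0,-1]])
            r=np.round(ax@(t-p[:3])*100,dec); k=round(-np.degrees(ty-p[3]))
            p[:3]+=ax.T@r/100; p[3]-=np.radians(k); out.append([*(r+0).tolist(),k,g])
    for i in range(0,len(out),10): print(str(out[i:i+10]).replace(' ',''))
    print('end',np.round(p,4)); return p
def circ(H,a,off,z,yawoff,side,r=.085):
    """tool centre standing off mm behind the post, pushing along side*tangent"""
    u=np.array([np.cos(a),np.sin(a)]); n=side*np.array([-u[1],u[0]])
    return [*(H+r*u-off*n),z,np.arctan2(n[1],n[0])+yawoff]
E
python3 - <<'E'
from h import *
a=np.arctan2(.0838,.0172); w=circ(H_S,a,.025,.30,np.pi,-1); print(a,w)
plan([[.16,-.59,.30,.3],w,[*w[:2],.225,w[3]]])
E
```

```text
1.368357251708577 [np.float64(0.508600554101611), np.float64(-0.025709297202951113), 0.3, np.float64(2.9391535785034733)]
[[1.3,-0.7,-2.2,-2,0],[1.2,-0.7,-2.2,-2,0],[2.9,-2.6,0.0,-9,0],[3.3,-2.1,0.0,-9,0],[3.6,-1.5,0.0,-9,0],[3.8,-1.0,0.0,-9,0],[3.9,-0.4,0.0,-9,0],[3.8,0.3,0.0,-8,0],[3.9,0.8,0.0,-9,0],[3.6,1.3,0.0,-9,0]]
[[3.4,2.0,0.0,-9,0],[3.1,2.4,0.0,-9,0],[2.6,2.9,0.0,-9,0],[2.2,3.2,0.0,-9,0],[1.6,3.6,0.0,-9,0],[1.0,3.7,0.0,-9,0],[0.5,3.9,0.0,-9,0],[-0.2,3.9,0.0,-9,0],[-0.8,3.8,0.0,-9,0],[0.0,0.0,3.8,0,0]]
[[0.0,0.0,3.7,0,0]]
end [ 0.5085 -0.026   0.2253  2.9466]
```

Request:
{"api": "jog_arm", "payload": {
  "targets": [
    [1.3, -0.7, -2.2, -2, 0],
    [1.2, -0.7, -2.2, -2, 0],
    [2.9, -2.6, 0.0, -9, 0],
    [3.3, -2.1, 0.0, -9, 0],
    [3.6, -1.5, 0.0, -9, 0],
    [3.8, -1.0, 0.0, -9, 0],
    [3.9, -0.4, 0.0, -9, 0],
    [3.8, 0.3, 0.0, -8, 0],
    [3.9, 0.8, 0.0, -9, 0],
    [3.6, 1.3, 0.0, -9, 0]
  ]
}}

```text
time: 2.25
eef_pos: [0.3242, -0.3236, 0.3005]
orientation: [3.141, 0.001, 1.538]
ft_force: [0.7, -0.7, -0.9]
width: 0.0002
grip_force: 0.0
```

Request:
{"api": "jog_arm", "payload": {
  "targets": [
    [3.4, 2.0, 0.0, -9, 0],
    [3.1, 2.4, 0.0, -9, 0],
    [2.6, 2.9, 0.0, -9, 0],
    [2.2, 3.2, 0.0, -9, 0],
    [1.6, 3.6, 0.0, -9, 0],
    [1.0, 3.7, 0.0, -9, 0],
    [0.5, 3.9, 0.0, -9, 0],
    [-0.2, 3.9, 0.0, -9, 0],
    [-0.8, 3.8, 0.0, -9, 0],
    [0, 0, 0, 0, 0]
  ]
}}

```text
time: 3.5
eef_pos: [0.5094, -0.0229, 0.3004]
orientation: [3.14, 0.0, 2.953]
ft_force: [-0.0, -0.6, -0.2]
width: -0.0
grip_force: 0.0
```

```bash
python3 - <<'E'
from h import *
print(np.round(pose(),4),np.round(monitor.state()['qpos'],3),np.round(monitor.state()['ft_force'],2))
print({k:np.round(v,3).tolist() for k,v in camera_model('wrist').items()})
im=capture('wrist'); save('w1.png',im)
E
```

```text
[ 0.5094 -0.0229  0.3004  2.9526] [ 0.614  0.268 -0.796  1.772  0.203  1.186  1.141] [-0.03 -0.57 -0.16]
{'mtx': [[329.309, 0.0, 323.563], [0.0, 329.309, 206.121], [0.0, 0.0, 1.0]], 'k1': -0.048, 'xyz': [0.436, -0.009, 0.416], 'rotation': [2.844, -0.003, 1.382]}
```

View pics/w1.png

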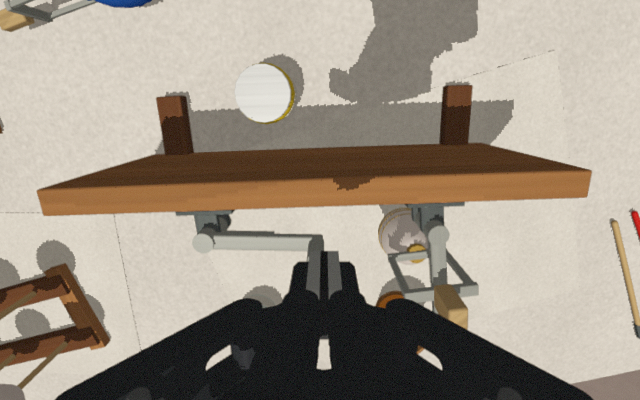

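The wrist view shows the spare arm from its hinge at (204,242) to its post near (316,240), just beyond the fingertips at (322,265). The used hinge is at (437,234) and the grip at (452,305). I'll check these against my estimates.

```bash
python3 - <<'E'
from h import *
W=camera_model('wrist')
def proj(m,X):
    R=Rn.from_euler('xyz',m['rotation']).as_matrix(); c=R.T@(np.array(X)-m['xyz']); u=c[:2]/c[2]; u=u*(1+m['k1']*u@u); return np.round(m['mtx'][:2,:2]@u+m['mtx'][:2,2],1)
for n,X in {'sh':(.516,-.114,.192),'sp':(.5332,-.0302,.220),'uh':(.5423,.0603,.192),'up':(.6282,.0557,.220),'grip':(.5927,.0551,.233),'tip':(*pose()[:2],pose()[2]-.025)}.items(): print(n,proj(W,X))
w=circ(H_S,1.368,.025,.225,np.pi,-1); plan([w])
E
```

```text
sh [207.1 245.2]
sp [322.2 263.7]
uh [445.1 235.4]
up [460.8 356.3]
grip [464.6 328.5]
tip [323.  269.3]
[[0.0,0.0,3.8,0,0],[0.0,-0.1,3.7,1,0]]
end [ 0.5085 -0.0258  0.2252  2.9308]
```

Request:
{"api": "jog_arm", "payload": {
  "targets": [
    [0, 0, 3.8, 0, 0],
    [0, -0.1, 3.7, 1, 0],
    [0, 0, 0, 0, 0]
  ]
}}

```text
time: 3.92
eef_pos: [0.5063, -0.0285, 0.2233]
orientation: [-3.14, -0.005, 2.927]
ft_force: [0.2, -0.5, -0.2]
width: -0.0002
grip_force: 0.0
```

```bash
python3 - <<'E'
from h import *
print(np.round(pose(),4))
p=pose()
p=plan([circ(H_S,1.368,.020,.225,np.pi,-1)])
p=plan([circ(H_S,a,.017,.225,np.pi,-1) for a in np.arange(1.30,0.5,-.07)],start=p)
E
```

```text
[ 0.5063 -0.0285  0.2233  2.9266]
[[-0.7,0.3,-0.2,-1,0]]
end [ 0.5138 -0.027   0.2253  2.9441]
[[-0.8,0.1,0.0,4,0],[-0.6,0.1,0.0,4,0],[-0.6,0.1,0.0,4,0],[-0.6,0.1,0.0,4,0],[-0.6,0.1,0.0,4,0],[-0.6,0.1,0.0,4,0],[-0.6,0.1,0.0,4,0],[-0.6,0.1,0.0,4,0],[-0.6,0.1,0.0,4,0],[-0.6,0.1,0.0,4,0]]
[[-0.6,0.1,0.0,4,0],[-0.6,0.1,0.0,4,0]]
end [ 0.5806 -0.0561  0.2253  2.1063]
```

Request:
{"api": "jog_arm", "payload": {
  "targets": [
    [-0.5, 0.3, -0.1, 0, 0],
    [-0.3, 0, 0, 0, 0],
    [-0.2, 0, 0, 0, 0],
    [0, 0, 0, 0, 0]
  ]
}}

```text
time: 4.42
eef_pos: [0.5188, -0.0261, 0.2267]
orientation: [-3.141, 0.0, 2.929]
ft_force: [-3.3, -0.7, 2.5]
width: 0.0002
grip_force: 1.5
```

Request:
{"api": "jog_arm", "payload": {
  "targets": [
    [-0.2, 0, 0, 0, 0],
    [-0.2, 0, 0, 0, 0],
    [-0.2, 0, 0, 0, 0]
  ]
}}

```text
time: 4.8
eef_pos: [0.5246, -0.0274, 0.2263]
orientation: [-3.142, -0.0, 2.929]
ft_force: [-4.2, 1.0, 3.9]
width: -0.0001
grip_force: 2.4
```

Request:
{"api": "jog_arm", "payload": {
  "targets": [
    [-0.4, 0, -0.2, 2, 0],
    [-0.5, 0.1, 0, 4, 0],
    [-0.6, 0.1, 0, 4, 0],
    [0, 0, 0, 0, 0]
  ]
}}

```text
time: 5.3
eef_pos: [0.5396, -0.03, 0.2276]
orientation: [-3.141, -0.001, 2.754]
ft_force: [-2.8, -1.0, -0.7]
width: -0.0002
grip_force: 1.1
```

```bash
python3 - <<'E'
from h import *
print(np.round(pose(),4),monitor.state()['ft_force'],monitor.state()['ft_torque'])
im=capture('scene'); save('s2.png',cv2.resize(im[180:300,220:380],None,fx=5,fy=5,interpolation=cv2.INTER_CUBIC))
E
```

```text
[ 0.5396 -0.03    0.2276  2.7543] [-2.79379731 -1.0493729  -0.68143841] [-0.06652291  0.51118003  0.00845751]
```

View pics/s2.png

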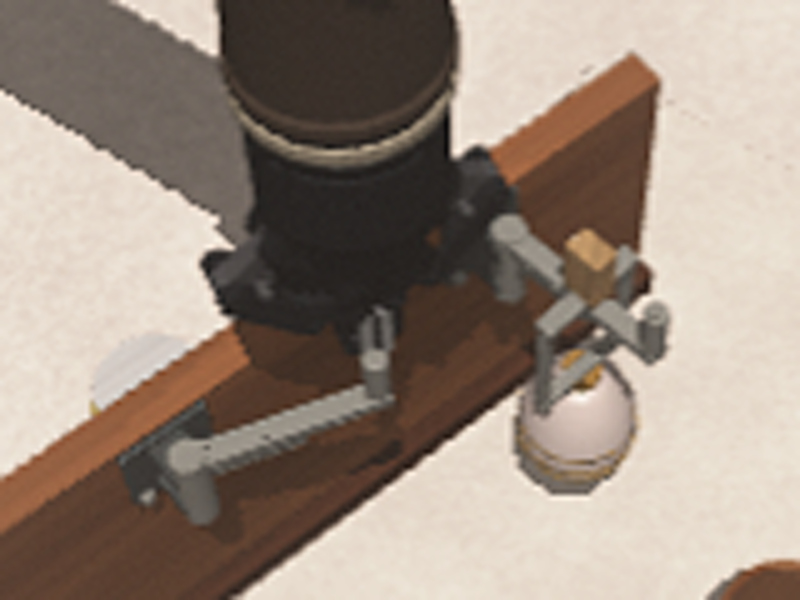

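The finger sits behind the post at (375,360), and the spare arm has swung off the board. I'll carry on along the arc.

```bash
python3 - <<'E'
from h import *
p=plan([circ(H_S,a,.017,.226,np.pi,-1,r=.086) for a in np.arange(1.04,-0.3,-.07)])
E
```

```text
[[-0.5,0.1,0.2,8,0],[-0.6,0.1,0.0,4,0],[-0.7,0.1,0.0,4,0],[-0.6,0.1,0.0,4,0],[-0.6,0.0,0.0,4,0],[-0.6,0.1,0.0,4,0],[-0.6,0.1,0.0,4,0],[-0.6,0.1,0.0,4,0],[-0.6,0.1,0.0,4,0],[-0.6,0.1,0.0,4,0]]
[[-0.6,0.1,0.0,4,0],[-0.6,0.1,0.0,4,0],[-0.6,0.1,0.0,4,0],[-0.6,0.1,0.0,4,0],[-0.6,0.1,0.0,4,0],[-0.6,0.1,0.0,4,0],[-0.6,0.1,0.0,4,0],[-0.7,0.1,0.0,4,0],[-0.6,0.1,0.0,4,0],[-0.6,0.0,0.0,4,0]]
end [ 0.6027 -0.1225  0.2258  1.2895]
```

Request:
{"api": "jog_arm", "payload": {
  "targets": [
    [-0.5, 0.1, 0, 8, 0],
    [-0.6, 0.1, 0, 4, 0],
    [-0.7, 0.1, 0, 4, 0],
    [-0.6, 0.1, 0, 4, 0],
    [-0.6, 0, 0, 4, 0],
    [-0.6, 0.1, 0, 4, 0],
    [-0.6, 0.1, 0, 4, 0],
    [-0.6, 0.1, 0, 4, 0]
  ]
}}

```text
time: 6.35
eef_pos: [0.5805, -0.0527, 0.2279]
orientation: [3.14, -0.002, 2.127]
ft_force: [-1.2, 5.1, -2.6]
width: -0.0002
grip_force: 2.5
```

```bash
cat >> h.py <<'E'
def post(off=.017,H=H_S,sgn=-1):
    p=pose(); n=sgn*np.array([np.cos(p[3]),np.sin(p[3])]); q=p[:2]+off*n-H
    s=monitor.state(); t=np.array([-np.sin(x:=np.arctan2(q[1],q[0])),np.cos(x)])
    print('pose',np.round(p,4),'post ang',round(x,3),'r',round(float(np.hypot(*q)),4),'face-tan',round(wrap(np.arctan2(n[1],n[0])-(x-np.pi/2 if sgn<0 else x+np.pi/2)),3),'F',np.round(s['ft_force'],1),'Fn',round(float(s['ft_force'][:2]@n),1))
E
python3 - <<'E'
from h import *
post()
p=plan([circ(H_S,a,.017,.226,np.pi,-1,r=.086) for a in np.arange(.4,-0.3,-.06)])
E
```

```text
pose [ 0.5805 -0.0527  0.2279  2.1272] post ang 0.568 r 0.0871 face-tan -0.012 F [-1.2  5.1 -2.6] Fn -5.0
[[-1.5,0.0,0.2,9,0],[-0.5,0.1,0.0,3,0],[-0.5,0.1,0.0,4,0],[-0.5,0.1,0.0,3,0],[-0.5,0.1,0.0,4,0],[-0.5,0.1,0.0,3,0],[-0.6,0.1,0.0,4,0],[-0.5,0.0,0.0,3,0],[-0.5,0.1,0.0,3,0],[-0.5,0.1,0.0,4,0]]
[[-0.5,0.1,0.0,3,0],[-0.6,0.1,0.0,4,0]]
end [ 0.6035 -0.1201  0.2259  1.3069]
```

Tracking is good at about 5 N. Next to an angle of about 0.15, short of the stop zone.

Request:
{"api": "jog_arm", "payload": {
  "targets": [
    [-0.6, 0.0, 0.1, 3, 0],
    [-0.6, 0.0, 0, 4, 0],
    [-0.5, 0.1, 0, 4, 0],
    [-0.5, 0.1, 0, 3, 0],
    [-0.5, 0.1, 0, 4, 0],
    [-0.5, 0.1, 0, 3, 0],
    [-0.5, 0.1, 0, 3, 0]
  ]
}}

```text
time: 7.22
eef_pos: [0.6002, -0.0848, 0.2278]
orientation: [3.138, -0.002, 1.709]
ft_force: [1.5, 4.8, -0.7]
width: -0.0002
grip_force: 2.5
```

```bash
python3 - <<'E'
from h import *
post()
E
```

```text
pose [ 0.6002 -0.0848  0.2278  1.7093] post ang 0.142 r 0.0874 face-tan -0.003 F [ 1.5  4.8 -0.7] Fn -4.6
```

Request:
{"api": "jog_arm", "payload": {
  "targets": [
    [-0.4, 0.1, 0, 3, 0],
    [-0.4, 0.1, 0, 3, 0],
    [-0.4, 0, 0, 3, 0],
    [0, 0, 0, 0, 0]
  ]
}}

```text
time: 7.72
eef_pos: [0.6035, -0.0973, 0.2278]
orientation: [3.137, -0.002, 1.552]
ft_force: [3.0, 3.8, -1.3]
width: -0.0001
grip_force: 1.9
```

Request:
{"api": "jog_arm", "payload": {
  "targets": [
    [-0.2, 0, 0, 1, 0],
    [-0.2, 0, 0, 2, 0],
    [0, 0, 0, 0, 0]
  ]
}}

```text
time: 8.1
eef_pos: [0.6033, -0.1013, 0.2278]
orientation: [3.137, -0.002, 1.5]
ft_force: [4.4, 4.6, -1.2]
width: 0.0002
grip_force: 2.2
```

Request:
{"api": "jog_arm", "payload": {
  "targets": [
    [-0.2, 0, 0, 1, 0],
    [0, 0, 0, 0, 0]
  ]
}}

```text
time: 8.35
eef_pos: [0.6032, -0.1032, 0.2279]
orientation: [3.137, -0.002, 1.483]
ft_force: [3.1, 4.5, -0.6]
width: -0.0001
grip_force: 2.3
```

```bash
python3 - <<'E'
from h import *
post()
E
```

```text
pose [ 0.6032 -0.1032  0.2279  1.4831] post ang -0.071 r 0.0859 face-tan -0.016 F [ 3.1  4.5 -0.6] Fn -4.8
```

Request:
{"api": "jog_arm", "payload": {
  "targets": [
    [-0.2, 0.05, 0, 1.5, 0],
    [0, 0, 0, 0, 0]
  ]
}}

```text
time: 8.6
eef_pos: [0.6035, -0.1053, 0.2279]
orientation: [3.137, -0.002, 1.457]
ft_force: [3.4, 3.5, -1.2]
width: -0.0004
grip_force: 2.2
```

Request:
{"api": "jog_arm", "payload": {
  "targets": [
    [-0.2, 0.05, 0, 1.5, 0],
    [0, 0, 0, 0, 0]
  ]
}}

```text
time: 8.85
eef_pos: [0.6038, -0.1074, 0.2279]
orientation: [3.137, -0.002, 1.431]
ft_force: [3.5, 4.1, -2.0]
width: 0.0003
grip_force: 2.2
```

Request:
{"api": "jog_arm", "payload": {
  "targets": [
    [-0.15, 0.05, 0, 1, 0],
    [0, 0, 0, 0, 0]
  ]
}}

```text
time: 9.1
eef_pos: [0.604, -0.1089, 0.2279]
orientation: [3.138, -0.002, 1.413]
ft_force: [3.6, 3.9, -1.2]
width: -0.0002
grip_force: 2.3
```

Request:
{"api": "jog_arm", "payload": {
  "targets": [
    [-0.15, 0, 0, 1, 0],
    [0, 0, 0, 0, 0]
  ]
}}

```text
time: 9.35
eef_pos: [0.604, -0.1104, 0.2279]
orientation: [3.137, -0.002, 1.396]
ft_force: [3.9, 4.2, -1.5]
width: -0.0
grip_force: 2.3
```

Request:
{"api": "jog_arm", "payload": {
  "targets": [
    [-0.15, 0, 0, 1, 0],
    [0, 0, 0, 0, 0]
  ]
}}

```text
time: 9.6
eef_pos: [0.6039, -0.1114, 0.2279]
orientation: [3.137, -0.003, 1.379]
ft_force: [5.5, 3.9, -1.8]
width: 0.0001
grip_force: 3.0
```

Request:
{"api": "jog_arm", "payload": {
  "targets": [
    [-0.15, 0, 0, 1, 0],
    [0, 0, 0, 0, 0]
  ]
}}

```text
time: 9.85
eef_pos: [0.604, -0.1116, 0.228]
orientation: [3.137, -0.005, 1.362]
ft_force: [5.8, 7.1, -2.7]
width: -0.0002
grip_force: 4.5
```

```bash
python3 - <<'E'
from h import *
post()
E
```

```text
pose [ 0.604  -0.1116  0.228   1.3623] post ang -0.166 r 0.0857 face-tan -0.042 F [ 5.8  7.1 -2.7] Fn -8.2
```

Request:
{"api": "jog_arm", "payload": {
  "targets": [
    [-0.1, 0, 0, 0, 0],
    [0, 0, 0, 0, 0]
  ]
}}

```text
time: 10.1
eef_pos: [0.604, -0.1116, 0.228]
orientation: [3.136, -0.006, 1.363]
ft_force: [6.7, 8.9, -2.2]
width: 0.0001
grip_force: 5.5
```

The stop is confirmed: no motion, and the force rose to 11 N. I'll back off, rise, and go above the grip.

```bash
python3 - <<'E'
from h import *
post(); print(np.round(monitor.state()['qpos'],2))
p=pose(); b=[p[0]+.005,p[1]+.03,p[2],p[3]]
plan([b,[*b[:2],.335,b[3]],[.592,.055,.335,-.05]],g=.6)
E
```

```text
pose [ 0.604  -0.1116  0.228   1.3634] post ang -0.167 r 0.0857 face-tan -0.04 F [ 6.7  8.9 -2.2] Fn -10.1
[ 0.38  0.44 -0.37  1.64  0.17  1.08 -0.25]
[[3.0,-0.1,0.0,0,0.6],[0.0,0.0,-3.6,0,0.6],[0.0,0.0,-3.5,0,0.6],[0.0,0.0,-3.6,0,0.6],[1.5,-0.5,0.0,9,0.6],[1.3,-0.7,0.0,9,0.6],[1.2,-0.9,0.0,9,0.6],[1.1,-1.1,0.0,9,0.6],[0.9,-1.3,0.0,9,0.6],[0.6,-1.4,0.0,9,0.6]]
[[0.5,-1.5,0.0,9,0.6],[0.2,-1.5,0.0,9,0.6],[0.0,-1.5,0.0,9,0.6]]
end [ 0.5922  0.055   0.335  -0.0503]
```

Request:
{"api": "jog_arm", "payload": {
  "targets": [
    [1.5, 0, 0, 0, 0],
    [1.5, 0, 0, 0, 0],
    [0, 0, -3.6, 0, 0],
    [0, 0, -3.5, 0, 0.6],
    [0, 0, -3.6, 0, 0.6],
    [1.5, -0.5, 0, 9, 0.6],
    [1.3, -0.7, 0, 9, 0.6],
    [1.2, -0.9, 0, 9, 0.6],
    [1.1, -1.1, 0, 9, 0.6],
    [0.9, -1.3, 0, 9, 0.6]
  ]
}}

```text
time: 11.35
eef_pos: [0.5987, -0.0092, 0.3343]
orientation: [3.141, -0.0, 0.568]
ft_force: [0.8, -0.0, 0.8]
width: 0.0511
grip_force: 0.0
```

Request:
{"api": "jog_arm", "payload": {
  "targets": [
    [0.6, -1.4, 0, 9, 0.6],
    [0.5, -1.5, 0, 9, 0.6],
    [0.2, -1.5, 0, 9, 0.6],
    [0, -1.5, 0, 9, 0.6],
    [0, 0, 0, 0, 0.6],
    [0, 0, 0, 0, 0.6]
  ]
}}

```text
time: 12.1
eef_pos: [0.5913, 0.0502, 0.3343]
orientation: [3.141, -0.0, -0.052]
ft_force: [0.2, 0.5, -0.1]
width: 0.0514
grip_force: 0.0
```

```bash
python3 - <<'E'
from h import *
print(np.round(pose(),4),np.round(monitor.state()['qpos'],2),monitor.state()['width'])
im=capture('wrist'); save('w2.png',im)
W=camera_model('wrist'); import json; json.dump({k:np.array(v).tolist() for k,v in W.items()},open('w2.json','w'))
E
```

```text
[ 0.5913  0.0502  0.3343 -0.0519] [-0.01  0.31 -0.2   1.56  0.06  1.28 -1.85] 0.051382876356845984
```

View pics/w2.png

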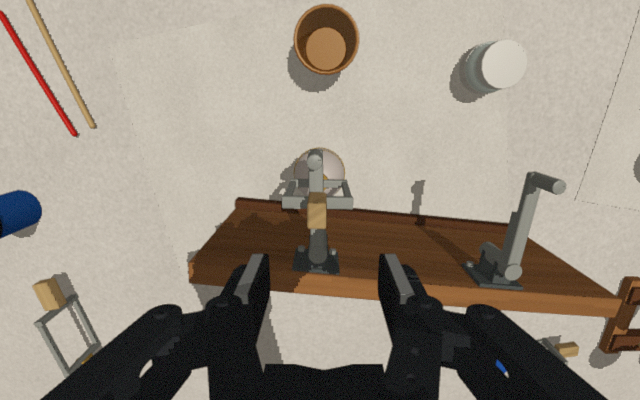

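The wrist view shows the grip at (317,210) on the used arm, with its post at (316,158) and its hinge at (318,260). The spare arm is out, with its hinge at (513,271) and its post top at (557,187). I'll zoom in to get precise points.

```bash
python3 - <<'E'
from h import *
im=cv2.imread('pics/w2.png')
A=cv2.resize(im[145:245,275:360],None,fx=5.5,fy=5.5,interpolation=cv2.INTER_CUBIC)
B=cv2.resize(im[165:295,500:575],None,fx=4.23,fy=4.23,interpolation=cv2.INTER_CUBIC)[:550]
B=cv2.copyMakeBorder(B,0,550-B.shape[0],0,0,cv2.BORDER_CONSTANT)
cv2.imwrite('pics/c3.png',np.hstack([A,B])); print(A.shape,B.shape)
E
```

```text
(550, 468, 3) (550, 317, 3)
```

View pics/c3.png

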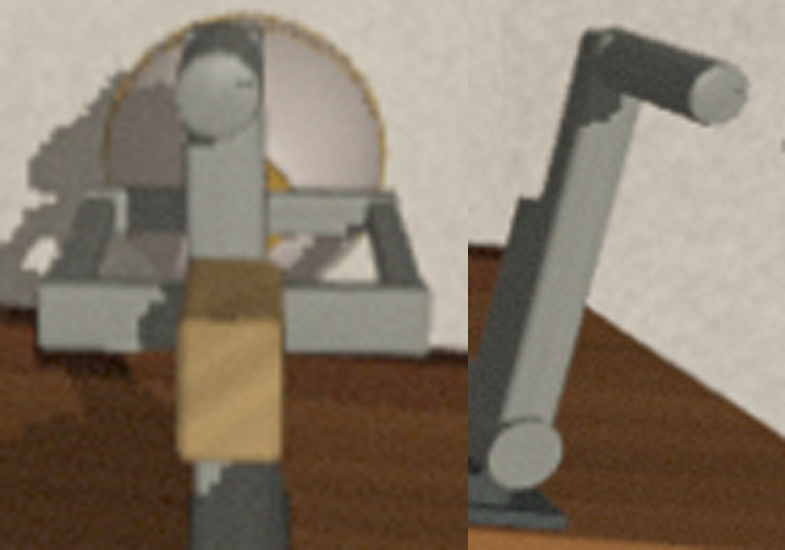

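```bash
python3 - <<'E'
from h import *
import json
W={k:np.array(v) for k,v in json.load(open('w2.json')).items()}
S=camera_model('scene');T=camera_model('top')
def c1(x,y): return (230+(x-2)/5,205+(y-2)/5)
def c2(x,y): return (290+(x-1.7)/4.375,120+(y-1.7)/4.37)
P={'grip':((540,120),(221,147),(317,215.5)),'us_post':((606,186),(220,100),(314.7,162.1)),'sp_hinge':((135,330),(484,290),(513.4,272.4))}
for k,(p,q,w) in P.items():
    r=[ray(S,c1(*p)),ray(T,c2(*q)),ray(W,w)]
    for n,rr in {'all':r,'SW':[r[0],r[2]],'TW':r[1:]}.items():
        x,e=tri(rr); print(k,n,np.round(x,4),np.round(e,4))
for z in (.218,.220,.222): print('spare post',atz(W,(559.2,186.9),z), atz(W,(513.4,272.4),.192))
print('grip at .232',atz(W,(317,215.5),.232), 'yaw cross bar', [np.round(atz(W,(275+x/5.5,145+y/5.5),.198),4) for x,y in [(40,350),(425,350)]])
E
```

```text
grip all [0.5932 0.0549 0.2362] [0.0014 0.0009 0.0011]
grip SW [0.5932 0.0543 0.2366] [0.0011 0.0011]
grip TW [0.5939 0.0551 0.2348] [0.0006 0.0006]
us_post all [0.6283 0.0552 0.2211] [0.0005 0.0006 0.0009]
us_post SW [0.6291 0.0542 0.224 ] [0.0001 0.0001]
us_post TW [0.6284 0.0549 0.2193] [0.0006 0.0006]
sp_hinge all [ 0.5164 -0.1144  0.1923] [0.001  0.0015 0.0008]
sp_hinge SW [ 0.5162 -0.1152  0.1923] [0.0005 0.0005]
sp_hinge TW [ 0.5169 -0.1137  0.1931] [0.001 0.001]
spare post [ 0.60083628 -0.12576311  0.218     ] [ 0.51654229 -0.11536759  0.192     ]
spare post [ 0.60140113 -0.12428388  0.22      ] [ 0.51654229 -0.11536759  0.192     ]
spare post [ 0.60196598 -0.12280465  0.222     ] [ 0.51654229 -0.11536759  0.192     ]
grip at .232 [0.59285332 0.05456054 0.232     ] yaw cross bar [array([0.5887, 0.0834, 0.198 ]), array([0.5857, 0.0273, 0.198 ])]
```

Three views agree on the grip: centre at (0.593, 0.0547), top at z≈0.235, body yaw -0.053. Descending to pinch it.

Request:
{"api": "jog_arm", "payload": {
  "targets": [
    [0.2, -0.4, 2.6, 0, 0.6],
    [0, 0, 2.6, 0, 0.6],
    [0, 0, 2.6, 0, 0.6],
    [0, 0, 1.5, 0, 0.6],
    [0, 0, 1.0, 0, 0.6],
    [0, 0, 0, 0, 0.6]
  ]
}}

```text
time: 12.9
eef_pos: [0.5934, 0.0543, 0.231]
orientation: [3.141, 0.001, -0.055]
ft_force: [0.4, -0.1, 0.6]
width: 0.0514
grip_force: 0.0
```

```bash
python3 - <<'E'
from h import *
print(np.round(pose(),4))
im=capture('wrist'); save('w3.png',im[100:400,160:500])
E
```

```text
[ 0.5934  0.0543  0.231  -0.0553]
```

View pics/w3.png

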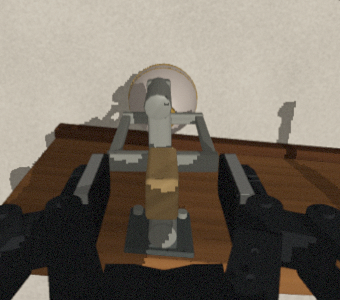

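The grip at (162,185) in the crop is centred between the open fingers. Closing.

Request:
{"api": "jog_arm", "payload": {
  "targets": [
    [0, 0, 0, 0, 0.3],
    [0, 0, 0, 0, 0.1],
    [0, 0, 0, 0, 0],
    [0, 0, 0, 0, 0],
    [0, 0, 0, 0, 0],
    [0, 0, 0, 0, 0]
  ],
  "squeeze": 30
}}

```text
time: 13.7
eef_pos: [0.5937, 0.0547, 0.232]
orientation: [-3.141, -0.001, -0.055]
ft_force: [-0.6, 0.4, 5.7]
width: 0.0129
grip_force: 33.5
```

Request:
{"api": "jog_arm", "payload": {
  "targets": [
    [0, 0, -0.6, 0, 0],
    [0, 0, -0.8, 0, 0],
    [0, 0, 0, 0, 0],
    [0, 0, 0, 0, 0]
  ]
}}

```text
time: 14.2
eef_pos: [0.5933, 0.0545, 0.2452]
orientation: [3.142, 0.0, -0.055]
ft_force: [0.2, 0.5, -1.1]
width: 0.0136
grip_force: 32.6
```

```bash
python3 - <<'E'
from h import *
p=pose(); u=np.array([np.cos(-.055),np.sin(-.055)]); v=np.array([np.cos(-.13),np.sin(-.13)])
hs=np.array([.5165,-.1148]); y=p[3]
a=[*p[:2],.272,y]; b=[*(p[:2]+.075*u),.272,y]; c=[*b[:2],.285,y]; d=[*(hs+.13*v),.285,-.13]; e=[*d[:2],.272,-.13]
plan([a],dmax=.01); q=plan([a,b,c,d,e],dmax=.022)
plan([[*(hs+.052*v),.272,-.13]],dmax=.02,start=q)
E
```

```text
[[0.0,0.0,-0.9,0,0],[0.0,0.0,-0.9,0,0],[0.0,0.0,-0.9,0,0]]
end [ 0.5933  0.0545  0.2722 -0.0555]
[[0.0,0.0,-1.3,0,0],[0.0,0.0,-1.4,0,0],[1.9,0.0,0.0,0,0],[1.8,0.0,0.0,0,0],[1.9,0.0,0.0,0,0],[1.9,0.0,0.0,0,0],[0.0,0.0,-1.3,0,0],[-0.1,2.0,0.0,0,0],[-0.2,2.1,0.0,1,0],[-0.1,2.0,0.0,0,0]]
[[-0.1,2.0,0.0,1,0],[-0.1,2.1,0.0,0,0],[0.0,2.0,0.0,1,0],[-0.1,2.0,0.0,0,0],[0.0,2.1,0.0,1,0],[0.0,2.0,0.0,0,0],[0.0,0.0,1.3,0,0]]
end [ 0.6454 -0.1315  0.2722 -0.1253]
[[-1.9,0.0,0.0,0,0],[-2.0,0.0,0.0,0,0],[-1.9,0.0,0.0,0,0],[-2.0,0.0,0.0,0,0]]
end [ 0.568  -0.1217  0.2722 -0.1253]
```

Request:
{"api": "jog_arm", "payload": {
  "targets": [
    [0, 0, -0.9, 0, 0],
    [0, 0, -0.9, 0, 0],
    [0, 0, -0.9, 0, 0],
    [0, 0, 0, 0, 0]
  ]
}}

```text
time: 14.7
eef_pos: [0.5939, 0.0546, 0.2735]
orientation: [-3.141, -0.002, -0.056]
ft_force: [-0.2, 1.1, -1.3]
width: 0.0134
grip_force: 32.6
```

Request:
{"api": "jog_arm", "payload": {
  "targets": [
    [1.4, 0, 0, 0, 0],
    [1.8, 0, 0, 0, 0],
    [1.8, 0, 0, 0, 0],
    [1.8, 0, 0, 0, 0],
    [0.7, 0, 0, 0, 0],
    [0, 0, -1.3, 0, 0],
    [0, 0, 0, 0, 0]
  ]
}}

```text
time: 15.58
eef_pos: [0.6686, 0.0506, 0.287]
orientation: [-3.141, -0.002, -0.055]
ft_force: [0.2, -0.6, -1.3]
width: 0.0134
grip_force: 32.6
```

Request:
{"api": "jog_arm", "payload": {
  "targets": [
    [-0.1, 2.0, 0, 0, 0],
    [-0.2, 2.1, 0, 1, 0],
    [-0.1, 2.0, 0, 0, 0],
    [-0.1, 2.0, 0, 1, 0],
    [-0.1, 2.1, 0, 0, 0],
    [0, 2.0, 0, 1, 0],
    [-0.1, 2.0, 0, 0, 0],
    [0, 2.1, 0, 1, 0],
    [0, 2.0, 0, 0, 0],
    [0, 0, 1.3, 0, 0]
  ]
}}

```text
time: 16.82
eef_pos: [0.6457, -0.1342, 0.2728]
orientation: [3.14, -0.002, -0.129]
ft_force: [-0.5, -0.1, -0.9]
width: 0.0133
grip_force: 32.6
```

```bash
python3 - <<'E'
from h import *
s=monitor.state(); print(np.round(pose(),4),s['width'],s['grip_force'])
im=capture('scene'); save('s3.png',cv2.resize(im[200:350,230:400],None,fx=4.5,fy=4,interpolation=cv2.INTER_CUBIC)[:600])
for q in ['egg','egg_grip']: print(q,[(np.round(d['centre'],3).tolist(),round(d['score'],2)) for d in find_in('scene',q)])
v=np.array([np.cos(-.13),np.sin(-.13)]); hs=np.array([.5165,-.1148])
plan([[*(hs+.13*v),.272,-.13],[*(hs+.052*v),.272,-.13]],dmax=.02)
E
```

```text
[ 0.6457 -0.1342  0.2728 -0.1286] 0.013300517805002878 32.583017349243164
egg [([0.649, -0.142, 0.151], 0.89), ([0.273, -0.212, 0.046], 0.69), ([0.281, 0.44, 0.052], 0.68)]
egg_grip [([0.281, 0.44, 0.054], 0.77), ([0.27, -0.218, 0.04], 0.6)]
[[0.1,0.1,-0.1,0,0],[-2.0,0.0,0.0,0,0],[-1.9,0.0,0.0,0,0],[-2.0,0.0,0.0,0,0],[-1.9,0.0,0.0,0,0]]
end [ 0.5685 -0.1216  0.2718 -0.124 ]
```

Request:
{"api": "jog_arm", "payload": {
  "targets": [
    [-1.5, 0.1, 0, 0, 0],
    [-1.5, 0, 0, 0, 0],
    [-1.5, 0, 0, 0, 0],
    [0, 0, 0, 0, 0]
  ]
}}

```text
time: 17.48
eef_pos: [0.6005, -0.1255, 0.2727]
orientation: [-3.141, -0.0, -0.124]
ft_force: [-0.3, 0.4, -0.9]
width: 0.0133
grip_force: 32.6
```

Request:
{"api": "jog_arm", "payload": {
  "targets": [
    [-1.5, 0, 0, 0, 0],
    [-1.5, 0, 0, 0, 0],
    [0, 0, 0, 0, 0]
  ]
}}

```text
time: 17.85
eef_pos: [0.5699, -0.1229, 0.2726]
orientation: [3.141, 0.0, -0.125]
ft_force: [0.1, -0.7, -0.5]
width: 0.0134
grip_force: 32.6
```

```bash
python3 - <<'E'
from h import *
s=monitor.state(); print(np.round(pose(),4),s['width'],s['grip_force'],s['ft_force'])
im=capture('wrist'); im2=capture('scene')
a=cv2.resize(im[120:320,210:430],(440,400)); b=cv2.resize(im2[215:305,240:330],(400,400),interpolation=cv2.INTER_CUBIC)
save('m1.png',np.hstack([a,b])[:, :800])
E
```

```text
[ 0.5699 -0.1229  0.2726 -0.1253] 0.013419199008149833 32.58136868476868 [ 0.0844747  -0.71994696 -0.4785722 ]
```

View pics/m1.png

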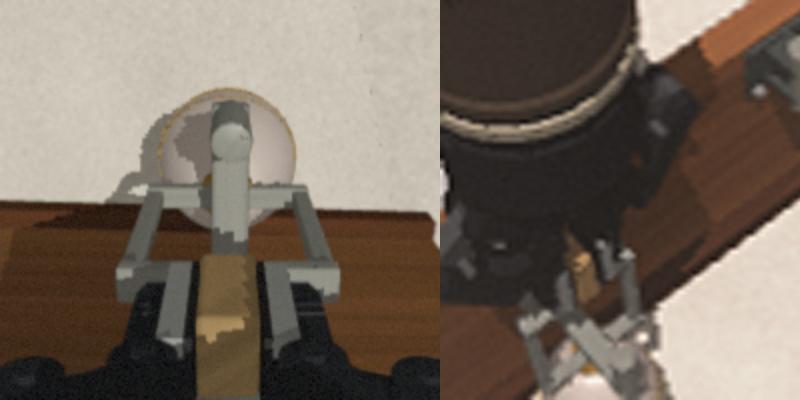

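The arm runs through the frame, centred under the grip, with the post beyond it. Lowering, then feeling for the seat.

Request:
{"api": "jog_arm", "payload": {
  "targets": [
    [0, 0, 1.2, 0, 0],
    [0, 0, 1.2, 0, 0],
    [0, 0, 1.0, 0, 0],
    [0, 0, 0, 0, 0]
  ]
}}

```text
time: 18.45
eef_pos: [0.5704, -0.1229, 0.2368]
orientation: [-3.141, 0.002, -0.125]
ft_force: [-0.1, -0.4, -0.6]
width: 0.0133
grip_force: 32.6
```

Request:
{"api": "jog_arm", "payload": {
  "targets": [
    [0, 0, 0.3, 0, 0],
    [0, 0, 0, 0, 0]
  ]
}}

```text
time: 18.7
eef_pos: [0.5711, -0.123, 0.2354]
orientation: [3.142, -0.0, -0.125]
ft_force: [0.6, 0.9, -2.2]
width: 0.0134
grip_force: 32.6
```

Request:
{"api": "jog_arm", "payload": {
  "targets": [
    [0, 0, 0.2, 0, 0],
    [0, 0, 0, 0, 0]
  ]
}}

```text
time: 18.95
eef_pos: [0.571, -0.123, 0.2333]
orientation: [3.142, -0.0, -0.125]
ft_force: [0.6, -0.1, -2.0]
width: 0.0133
grip_force: 32.6
```

Request:
{"api": "jog_arm", "payload": {
  "targets": [
    [0, 0, 0.1, 0, 0],
    [0, 0, 0, 0, 0]
  ]
}}

```text
time: 19.2
eef_pos: [0.571, -0.123, 0.2322]
orientation: [3.142, 0.0, -0.125]
ft_force: [0.7, 0.6, -1.1]
width: 0.0136
grip_force: 32.6
```

Request:
{"api": "jog_arm", "payload": {
  "targets": [
    [0, 0, 0.1, 0, 0],
    [0, 0, 0, 0, 0]
  ]
}}

```text
time: 19.45
eef_pos: [0.5711, -0.123, 0.232]
orientation: [3.142, -0.001, -0.125]
ft_force: [-2.7, -0.5, 5.3]
width: 0.0131
grip_force: 33.4
```

The bar is seated at the same height as before, z 0.232. I'll relieve the push and release.

Request:
{"api": "jog_arm", "payload": {
  "targets": [
    [0, 0, -0.1, 0, 0],
    [0, 0, 0, 0, 0],
    [0, 0, 0, 0, 0.25],
    [0, 0, 0, 0, 0.4],
    [0, 0, 0, 0, 0.5],
    [0, 0, 0, 0, 0.6],
    [0, 0, 0, 0, 0.6]
  ]
}}

```text
time: 20.32
eef_pos: [0.571, -0.1231, 0.2323]
orientation: [3.142, -0.0, -0.125]
ft_force: [-0.1, -0.9, -0.2]
width: 0.0514
grip_force: 0.0
```

Request:
{"api": "jog_arm", "payload": {
  "targets": [
    [0, 0, -1, 0, 0.6],
    [0, 0, -2, 0, 0.6],
    [0, 0, -3, 0, 0.6],
    [0, 0, -4, 0, 0.6],
    [0, 0, 0, 0, 0.6]
  ]
}}

```text
time: 20.95
eef_pos: [0.5725, -0.1232, 0.3366]
orientation: [3.141, -0.007, -0.125]
ft_force: [0.4, -0.2, 0.1]
width: 0.0515
grip_force: 0.0
```

```bash
python3 - <<'E'
from h import *
print(np.round(pose(),4))
im=capture('wrist')
m=outline_of('wrist','egg_grip'); print([(d['score'],np.argwhere(d['region']).mean(0).round(1)[::-1],d['region'].sum()) for d in m])
for q in ['egg','egg_grip','hook_spare','hook_used']: print(q,[(np.round(d['centre'],3).tolist(),round(d['score'],2)) for d in find_in('wrist',q)])
w=circ(H_U,-.055,.030,.32,0,1); print(w)
plan([w,[*w[:2],.226,w[3]]])
E
```

```text
[ 0.5725 -0.1232  0.3366 -0.1254]
[(0.76, array([323. , 193.1]), np.int64(3005)), (0.76, array([378. , 350.8]), np.int64(639)), (0.63, array([ 19.5, 375.7]), np.int64(1817))]
egg [([0.28, -0.168, 0.048], 0.89), ([0.284, 0.429, 0.042], 0.64), ([0.572, -0.127, 0.148], 0.56)]
egg_grip [([0.569, -0.124, 0.144], 0.95), ([0.288, 0.431, 0.044], 0.91), ([0.283, -0.175, 0.046], 0.91)]
hook_spare [([0.536, -0.124, 0.19], 0.72)]
hook_used [([0.582, 0.049, 0.182], 0.98)]
[np.float64(0.6255223016543838), np.float64(0.02567272018557129), 0.32, np.float64(1.5157963267948966)]
[[0.3,-1.4,0.1,-9,0],[0.6,-1.3,0.1,-8,0],[0.7,-1.3,0.1,-9,0],[0.9,-1.1,0.1,-8,0],[1.1,-1.0,0.1,-9,0],[1.2,-0.8,0.1,-8,0],[1.2,-0.6,0.1,-9,0],[1.4,-0.4,0.1,-8,0],[1.5,-0.3,0.1,-9,0],[1.4,0.0,0.1,-8,0]]
[[1.4,0.2,0.1,-9,0],[0.0,0.0,3.1,0,0],[0.0,0.0,3.2,0,0],[0.0,0.0,3.1,0,0]]
end [0.625  0.0256 0.2263 1.5155]
```

The egg hangs at (0.569,-0.124) on the spare hook. Next, fold the used hook.

Request:
{"api": "jog_arm", "payload": {
  "targets": [
    [0.3, -1.4, 0.1, -9, 0],
    [0.6, -1.3, 0.1, -8, 0],
    [0.7, -1.3, 0.1, -9, 0],
    [0.9, -1.1, 0.1, -8, 0],
    [1.1, -1.0, 0.1, -9, 0],
    [1.2, -0.8, 0.1, -8, 0],
    [1.2, -0.6, 0.1, -9, 0],
    [1.4, -0.4, 0.1, -8, 0],
    [1.5, -0.3, 0.1, -9, 0],
    [1.4, 0, 0.1, -8, 0]
  ]
}}

```text
time: 22.5
eef_pos: [0.6205, 0.0128, 0.3214]
orientation: [-3.14, 0.0, 1.363]
ft_force: [0.2, 0.5, -0.1]
width: 0.0
grip_force: 0.0
```

Request:
{"api": "jog_arm", "payload": {
  "targets": [
    [1.4, 0.2, 0.1, -9, 0],
    [0, 0, 3.1, 0, 0],
    [0, 0, 3.2, 0, 0],
    [0, 0, 3.1, 0, 0],
    [0, 0, 0, 0, 0]
  ]
}}

```text
time: 23.12
eef_pos: [0.6238, 0.0252, 0.2243]
orientation: [-3.136, 0.001, 1.515]
ft_force: [0.1, 0.5, -0.3]
width: 0.0003
grip_force: 0.0
```

Request:
{"api": "jog_arm", "payload": {
  "targets": [
    [0.5, 0, 0, 0, 0],
    [0.4, 0, 0, 0, 0],
    [0.3, 0, 0, 0, 0],
    [0, 0, 0, 0, 0]
  ]
}}

```text
time: 23.62
eef_pos: [0.6264, 0.0379, 0.2279]
orientation: [3.141, -0.0, 1.516]
ft_force: [-1.0, -0.6, -0.4]
width: 0.0002
grip_force: 0.0
```

```bash
python3 - <<'E'
from h import *
post(H=H_U,sgn=1)
E
```

```text
pose [0.6264 0.0379 0.2279 1.5157] post ang -0.064 r 0.0852 face-tan 0.009 F [-1.  -0.6 -0.4] Fn -0.7
```

```bash
python3 - <<'E'
from h import *
plan([circ(H_U,a,.017,.2275,0,1) for a in np.arange(0.0,1.31,.07)])
E
```

```text
[[0.5,0.1,0.0,-3,0],[0.6,0.1,0.0,-4,0],[0.7,0.1,0.0,-4,0],[0.6,0.1,0.0,-4,0],[0.6,0.0,0.0,-4,0],[0.6,0.1,0.0,-4,0],[0.5,0.1,0.0,-4,0],[0.6,0.1,0.0,-4,0],[0.6,0.1,0.0,-4,0],[0.6,0.1,0.0,-4,0]]
[[0.6,0.1,0.0,-4,0],[0.6,0.1,0.0,-4,0],[0.6,0.1,0.0,-4,0],[0.6,0.1,0.0,-4,0],[0.6,0.1,0.0,-4,0],[0.6,0.1,0.0,-4,0],[0.6,0.1,0.0,-4,0],[0.6,0.1,0.0,-4,0],[0.6,0.1,0.0,-4,0]]
end [0.5847 0.136  0.2279 2.8247]
```

Request:
{"api": "jog_arm", "payload": {
  "targets": [
    [0.5, 0.1, 0, -3, 0],
    [0.6, 0.1, 0, -4, 0],
    [0.7, 0.1, 0, -4, 0],
    [0.6, 0.1, 0, -4, 0],
    [0.6, 0, 0, -4, 0],
    [0.6, 0.1, 0, -4, 0],
    [0.5, 0.1, 0, -4, 0],
    [0.6, 0.1, 0, -4, 0]
  ]
}}

```text
time: 24.62
eef_pos: [0.6257, 0.0823, 0.2277]
orientation: [-3.142, 0.003, 2.057]
ft_force: [1.2, -4.5, 1.2]
width: -0.0002
grip_force: 2.4
```

```bash
python3 - <<'E'
from h import *
post(H=H_U,sgn=1)
plan([circ(H_U,a,.017,.2275,0,1) for a in np.arange(.52,1.31,.07)])
E
```

```text
pose [0.6257 0.0823 0.2277 2.0566] post ang 0.456 r 0.0841 face-tan 0.03 F [ 1.2 -4.5  1.2] Fn -4.5
[[0.5,0.1,0.0,-2,0],[0.6,0.1,0.0,-4,0],[0.6,0.1,0.0,-4,0],[0.6,0.1,0.0,-4,0],[0.6,0.1,0.0,-4,0],[0.6,0.1,0.0,-4,0],[0.6,0.1,0.0,-4,0],[0.6,0.1,0.0,-4,0],[0.6,0.1,0.0,-4,0],[0.6,0.1,0.0,-4,0]]
[[0.6,0.1,0.0,-4,0],[0.6,0.1,0.0,-4,0]]
end [0.582  0.137  0.2277 2.8594]
```

Request:
{"api": "jog_arm", "payload": {
  "targets": [
    [0.5, 0.1, 0, -2, 0],
    [0.6, 0.1, 0, -4, 0],
    [0.6, 0.1, 0, -4, 0],
    [0.6, 0.1, 0, -4, 0],
    [0.6, 0.1, 0, -4, 0],
    [0.6, 0.1, 0, -4, 0],
    [0.6, 0.1, 0, -4, 0],
    [0.6, 0.1, 0, -4, 0],
    [0.6, 0.1, 0, -4, 0],
    [0.6, 0.1, 0, -4, 0]
  ]
}}

```text
time: 25.88
eef_pos: [0.5924, 0.1308, 0.2275]
orientation: [-3.14, 0.002, 2.72]
ft_force: [3.0, -5.0, 1.1]
width: 0.0
grip_force: 2.3
```

```bash
python3 - <<'E'
from h import *
post(H=H_U,sgn=1)
plan([circ(H_U,a,.017,.2275,0,1) for a in np.arange(1.2,1.6,.04)])
E
```

```text
pose [0.5924 0.1308 0.2275 2.7196] post ang 1.151 r 0.0849 face-tan -0.002 F [ 3.  -5.   1.1] Fn -4.7
[[0.4,0.1,0.0,-3,0],[0.4,0.1,0.0,-2,0],[0.3,0.0,0.0,-3,0],[0.3,0.1,0.0,-2,0],[0.4,0.0,0.0,-2,0],[0.3,0.1,0.0,-2,0],[0.4,0.1,0.0,-3,0],[0.3,0.0,0.0,-2,0],[0.4,0.1,0.0,-2,0],[0.3,0.0,0.0,-3,0]]
[[0.3,0.1,0.0,-2,0]]
end [0.5572 0.1457 0.2275 3.1734]
```

Request:
{"api": "jog_arm", "payload": {
  "targets": [
    [0.4, 0.1, 0, -3, 0],
    [0.4, 0.1, 0, -2, 0],
    [0.3, 0, 0, -3, 0],
    [0, 0, 0, 0, 0]
  ]
}}

```text
time: 26.38
eef_pos: [0.5829, 0.1378, 0.2276]
orientation: [-3.141, 0.002, 2.858]
ft_force: [3.4, -4.5, 1.6]
width: -0.0001
grip_force: 2.1
```

Request:
{"api": "jog_arm", "payload": {
  "targets": [
    [0.3, 0.1, 0, -2, 0],
    [0, 0, 0, 0, 0]
  ]
}}

```text
time: 26.62
eef_pos: [0.5801, 0.1397, 0.2275]
orientation: [-3.141, 0.001, 2.892]
ft_force: [3.4, -4.5, 2.3]
width: 0.0001
grip_force: 2.0
```

Request:
{"api": "jog_arm", "payload": {
  "targets": [
    [0.3, 0, 0, -2, 0],
    [0, 0, 0, 0, 0]
  ]
}}

```text
time: 26.88
eef_pos: [0.5771, 0.1411, 0.2275]
orientation: [3.141, 0.001, 2.928]
ft_force: [4.1, -2.5, 1.4]
width: 0.0001
grip_force: 2.0
```

```bash
python3 - <<'E'
from h import *
post(H=H_U,sgn=1)
E
```

```text
pose [0.5771 0.1411 0.2275 2.9276] post ang 1.359 r 0.0863 face-tan -0.002 F [ 4.1 -2.5  1.4] Fn -4.6
```

Request:
{"api": "jog_arm", "payload": {
  "targets": [
    [0.2, 0, 0, -2, 0],
    [0, 0, 0, 0, 0]
  ]
}}

```text
time: 27.12
eef_pos: [0.5749, 0.142, 0.2275]
orientation: [3.141, 0.001, 2.964]
ft_force: [3.7, -1.1, 1.5]
width: -0.0001
grip_force: 2.1
```

Request:
{"api": "jog_arm", "payload": {
  "targets": [
    [0.2, 0, 0, -1, 0],
    [0, 0, 0, 0, 0]
  ]
}}

```text
time: 27.38
eef_pos: [0.5727, 0.1426, 0.2275]
orientation: [3.141, 0.0, 2.982]
ft_force: [3.6, 1.1, 1.6]
width: -0.0
grip_force: 2.1
```

Request:
{"api": "jog_arm", "payload": {
  "targets": [
    [0.2, 0, 0, -1, 0],
    [0, 0, 0, 0, 0]
  ]
}}

```text
time: 27.62
eef_pos: [0.5707, 0.1431, 0.2275]
orientation: [3.14, 0.0, 2.999]
ft_force: [4.9, 1.4, 1.3]
width: 0.0
grip_force: 2.0
```

Request:
{"api": "jog_arm", "payload": {
  "targets": [
    [0.2, 0, 0, -1, 0],
    [0, 0, 0, 0, 0]
  ]
}}

```text
time: 27.88
eef_pos: [0.5688, 0.1436, 0.2275]
orientation: [3.14, 0.0, 3.017]
ft_force: [4.9, 2.7, 2.4]
width: -0.0001
grip_force: 2.1
```

```bash
python3 - <<'E'
from h import *
post(H=H_U,sgn=1)
E
```

```text
pose [0.5688 0.1436 0.2275 3.0169] post ang 1.459 r 0.0859 face-tan -0.013 F [4.9 2.7 2.4] Fn -4.5
```

Request:
{"api": "jog_arm", "payload": {
  "targets": [
    [0.15, 0, 0, -1, 0],
    [0, 0, 0, 0, 0]
  ]
}}

```text
time: 28.12
eef_pos: [0.5673, 0.1439, 0.2275]
orientation: [3.14, 0.0, 3.034]
ft_force: [4.2, 3.1, 1.4]
width: 0.0001
grip_force: 2.2
```

Request:
{"api": "jog_arm", "payload": {
  "targets": [
    [0.15, 0, 0, -1, 0],
    [0, 0, 0, 0, 0]
  ]
}}

```text
time: 28.38
eef_pos: [0.5658, 0.144, 0.2275]
orientation: [3.14, 0.0, 3.052]
ft_force: [5.1, 2.5, 0.1]
width: -0.0001
grip_force: 2.2
```

Request:
{"api": "jog_arm", "payload": {
  "targets": [
    [0.15, 0, 0, -1, 0],
    [0, 0, 0, 0, 0]
  ]
}}

```text
time: 28.62
eef_pos: [0.5644, 0.1443, 0.2274]
orientation: [3.14, 0.0, 3.069]
ft_force: [5.9, 3.6, 0.4]
width: 0.0004
grip_force: 2.5
```

Request:
{"api": "jog_arm", "payload": {
  "targets": [
    [0.15, 0, 0, -1, 0],
    [0, 0, 0, 0, 0]
  ]
}}

```text
time: 28.88
eef_pos: [0.5641, 0.1445, 0.2276]
orientation: [3.139, 0.003, 3.087]
ft_force: [9.2, 5.3, -1.9]
width: 0.0005
grip_force: 4.7
```

Request:
{"api": "jog_arm", "payload": {
  "targets": [
    [0.1, 0, 0, 0, 0],
    [0, 0, 0, 0, 0]
  ]
}}

```text
time: 29.12
eef_pos: [0.5639, 0.1444, 0.2277]
orientation: [3.138, 0.005, 3.086]
ft_force: [13.2, 4.5, -4.2]
width: 0.0001
grip_force: 6.3
```

```bash
python3 - <<'E'
from h import *
post(H=H_U,sgn=1)
E
```

```text
pose [0.5639 0.1444 0.2277 3.0859] post ang 1.516 r 0.0852 face-tan -0.001 F [13.2  4.5 -4.2] Fn -12.9
```

That is the stop: no motion, 13 N, and 1.57 rad from the start angle. Backing off and clearing.

Request:
{"api": "jog_arm", "payload": {
  "targets": [
    [-1, 0, 0, 0, 0],
    [-2, 0, 0, 0, 0],
    [0, 0, -3, 0, 0],
    [0, 0, -4, 0, 0],
    [0, 0, -4, 0, 0],
    [0, -3, 0, 0, 0],
    [0, -4, 0, 0, 0],
    [0, -4, 0, 0, 0],
    [0, -3, 0, 0, 0],
    [0, 0, 0, 0, 0]
  ]
}}

```text
time: 30.38
eef_pos: [0.5831, -0.0015, 0.3362]
orientation: [-3.14, -0.004, 3.081]
ft_force: [-0.6, 0.3, 0.3]
width: -0.0002
grip_force: 0.0
```

```bash
python3 - <<'E'
from h import *
print(np.round(pose(),4),monitor.state()['ft_force'])
for c in ['scene','top']:
    im=capture(c); save('f_%s.png'%c,im)
    for q in ['egg','hook_used','hook_spare','jar','cup','tub']: print(c,q,[(np.round(d['centre'],3).tolist(),round(d['score'],2)) for d in find_in(c,q)])
for c in ['scene']:
    for d in outline_of(c,'hook_spare'):
        ij=np.argwhere(d['region'])[:,::-1]; print(d['score'],len(ij),ij.min(0),ij.max(0))
        e=cv2.fitLine(ij.astype(np.float32),cv2.DIST_L2,0,.01,.01).ravel(); print(e)
E
```

```text
[ 5.8310e-01 -1.5000e-03  3.3620e-01  3.0813e+00] [-0.64013626  0.27139299  0.27149218]
scene egg [([0.574, -0.13, 0.116], 0.88), ([0.392, 0.457, 0.046], 0.82), ([0.272, -0.213, 0.043], 0.66)]
scene hook_used [([0.546, 0.091, 0.189], 0.82)]
scene hook_spare [([0.541, -0.123, 0.191], 0.82)]
scene jar [([0.712, -0.164, 0.063], 0.95)]
scene cup [([0.732, 0.051, 0.034], 0.92), ([0.502, -0.066, 0.109], 0.24)]
scene tub [([0.397, -0.064, 0.061], 0.52)]
top egg [([0.265, 0.444, 0.068], 0.91), ([0.264, -0.186, 0.049], 0.71), ([0.56, -0.106, 0.106], 0.51)]
top hook_used [([0.545, 0.097, 0.19], 0.69)]
top hook_spare [([0.517, -0.115, 0.195], 0.45)]
top jar []
top cup [([0.752, 0.042, 0.031], 0.69)]
top tub [([0.414, -0.063, 0.061], 0.81)]
0.52 244 [254 268] [284 304]
[  0.6828462    0.73056215 267.9877     285.37296   ]
0.27 751 [261 277] [290 322]
[1.6256411e-01 9.8669797e-01 2.7579626e+02 3.0134619e+02]
```

The bystanders are where they were. I'll check that hanging the egg did not nudge the spare hook by going back to the earlier wrist-camera pose and comparing.

```bash
python3 - <<'E'
from h import *
p=pose(); print(p)
plan([[.575,.03,.3343,1.5],[.5913,.0502,.3343,-.0519]],g=.6)
E
```

```text
[5.84006335e-01 1.80887364e-03 3.37281959e-01 3.08622580e+00]
[[0.1,0.3,0.0,8,0.6],[0.1,0.2,0.1,9,0.6],[0.2,0.2,0.0,8,0.6],[0.2,0.2,0.0,8,0.6],[0.2,0.1,0.0,8,0.6],[0.2,0.2,0.1,9,0.6],[0.3,0.1,0.0,8,0.6],[0.2,0.0,0.0,8,0.6],[0.3,0.0,0.0,8,0.6],[0.3,0.0,0.1,9,0.6]]
[[0.2,-0.1,0.0,8,0.6],[0.2,0.2,0.0,9,0.6],[0.2,0.1,0.0,9,0.6],[0.3,0.0,0.0,9,0.6],[0.3,0.1,0.0,9,0.6],[0.2,0.0,0.0,8,0.6],[0.3,-0.1,0.0,9,0.6],[0.2,-0.1,0.0,9,0.6],[0.3,-0.1,0.0,9,0.6],[0.2,-0.1,0.0,9,0.6]]
[[0.2,-0.2,0.0,9,0.6]]
end [ 0.5916  0.0499  0.3343 -0.0554]
```

Request:
{"api": "jog_arm", "payload": {
  "targets": [
    [0.1, 0.3, 0, 8, 0.6],
    [0.1, 0.2, 0.1, 9, 0.6],
    [0.2, 0.2, 0, 8, 0.6],
    [0.2, 0.2, 0, 8, 0.6],
    [0.2, 0.1, 0, 8, 0.6],
    [0.2, 0.2, 0.1, 9, 0.6],
    [0.3, 0.1, 0, 8, 0.6],
    [0.2, 0, 0, 8, 0.6],
    [0.3, 0, 0, 8, 0.6],
    [0.3, 0, 0.1, 9, 0.6]
  ]
}}

```text
time: 32.38
eef_pos: [0.5758, 0.0276, 0.3344]
orientation: [3.141, -0.0, 1.633]
ft_force: [0.0, -0.3, -0.6]
width: 0.0513
grip_force: 0.0
```

Request:
{"api": "jog_arm", "payload": {
  "targets": [
    [0.2, -0.1, 0, 8, 0.6],
    [0.2, 0.2, 0, 9, 0.6],
    [0.2, 0.1, 0, 9, 0.6],
    [0.3, 0, 0, 9, 0.6],
    [0.3, 0.1, 0, 9, 0.6],
    [0.2, 0, 0, 8, 0.6],
    [0.3, -0.1, 0, 9, 0.6],
    [0.2, -0.1, 0, 9, 0.6],
    [0.3, -0.1, 0, 9, 0.6],
    [0.2, -0.4, 0, 9, 0.6]
  ]
}}

```text
time: 33.62
eef_pos: [0.5891, 0.0505, 0.3342]
orientation: [3.142, 0.0, 0.096]
ft_force: [-0.2, 0.7, -0.1]
width: 0.0513
grip_force: 0.0
```

Request:
{"api": "jog_arm", "payload": {
  "targets": [
    [0, 0, 0, 0, 0.6],
    [0, 0, 0, 0, 0.6]
  ]
}}

```text
time: 33.88
eef_pos: [0.589, 0.0505, 0.3343]
orientation: [3.141, 0.0, 0.105]
ft_force: [-0.3, 0.4, 0.0]
width: 0.0511
grip_force: 0.0
```

```bash
cat > cmp.py <<'E'
from h import *
import json
print(np.round(pose(),4))
W0={k:np.array(v) for k,v in json.load(open('w2.json')).items()}; W=camera_model('wrist'); im=capture('wrist')[...,::-1].copy(); cv2.imwrite('pics/w4.png',im)
g0=cv2.cvtColor(cv2.imread('pics/w2.png'),6); g=cv2.cvtColor(im,6)
for n,(x,y,r),z in [('post top',(559,187,7),.22),('hinge',(513,273,10),.192)]:
    t=g0[y-r:y+r+1,x-r:x+r+1]; X,Y=x-40,y-40; s=g[Y:y+41,X:x+41]
    m=cv2.matchTemplate(s,t,cv2.TM_CCOEFF_NORMED); _,v,_,l=cv2.minMaxLoc(m); q=(l[0]+r+X,l[1]+r+Y)
    print(n,round(v,3),q,np.round(atz(W0,(x,y),z),4),'->',np.round(atz(W,q,z),4))
E
python3 cmp.py
```

```text
[0.589  0.0505 0.3343 0.1051]
post top 0.957 (554, 219) [ 0.6013 -0.1241  0.22  ] -> [ 0.6017 -0.1236  0.22  ]
hinge 0.947 (496, 296) [ 0.516  -0.1151  0.192 ] -> [ 0.5162 -0.115   0.192 ]
```

The spare hook has not moved: its post is within 0.6 mm of before. The egg hangs, the used hook is home, and the robot is clear of everything.

```bash
python3 - <<'E'
from h import *
print(robot.job_done())
E
```

```text
the job is handed in; nothing more can be done
None
```

The spare hook is out at its stop, the egg hangs freely on it, and the emptied hook is folded home against its stop; the job was handed in at about 34 s of the 72 s allowed.

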